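# Free the can jammed in the crusher chute

## Robot

A 6-joint arm with a two-finger parallel gripper is mounted at the origin on the work surface. World frame = base frame: x ahead of the robot, y to its left, z up, the work surface at z = 0. Lengths are in m, angles in rad, forces in N, time in s.
With the tool pointing down it reaches from about 0.15 to 0.775 m from the base axis. Payload 6.1 kg.
Tool frame: the origin (TCP) lies between the finger pads; the fingertips stand 14 mm ahead of it and the grasp point (between the pads) lies 5 mm behind it (tip_reach is the distance from the TCP to the fingertips, in m); z points along the fingers, y is the direction in which the jaws open and shut (so a half turn about z gives the same grasp; the last joint's range is limited). The gripper opens to 85 mm and grips with 20 to 120 N. Pads are 22 mm wide; open, the fingers measure 114 mm over their backs; the gripper's body (76 mm by 85 mm) begins 54 mm behind the grasp point. The pads swing forward as they close: fully open they stand 13 mm farther back than shut.
Start: joints at [1.288, 0.126, -0.04, 1.405, 0, 1.571], TCP at [0.146, 0.504, 0.245] pointing down, gripper open.
Joint ranges: [-2.72, 2.72], [-0.95, 1.95], [-1.27, 1.35], [-1.78, 2.02], [-1.46, 1.47], [-3.14, 3.14]. Speed limits (rad/s): [2.39, 2.39, 3.01, 3.14, 3.14, 3.14].

## Interface

Orientations are given as a unit quaternion [w, x, y, z].
In Python, from rig import get_state, grab_frame, job_done, tip_reach gives the robot as it stands.
- The arm moves only by the shell command python3 -m handwheel 'ROWS' [FORCE]. ROWS is JSON, a list of rows, each an object with "rotation": the turn, a rotation vector about the tool's x, y, z in degrees, a list of three; "travel": the shift along the tool's x, y, z in mm, a list of three; "gripper": the gripper's target within -1 to 1 (fully open at 1, half-way at 0, shut at -1). In form: [{"rotation": [rx, ry, rz], "travel": [dx, dy, dz], "gripper": gripper}, ...]. A call has 1 to 10 rows; each row shifts and turns the commanded pose from where the row before left it, along the tool's axes as they then stand; what a row does not reach is not made up. A row lasts 1/12 s, in which the tool goes at most 41.7 mm and 7.16 degrees, less where a joint would pass 70% of its speed; a pose out of reach is approached as far as the arm can. A call with a gripper value outside its range is refused whole. The fingers move at their own pace and stop on an object; FORCE is the grip in N (left out, the last holds). Time passes only in rows, so rows that do not move let the fingers close. It gives the time, the measured TCP pose, the force and the opening at its end, in the units of the state.
- get_state(): the state, without advancing time (a new reading comes with each control period).
- grab_frame(name): name is "scene" or "top" or "wrist"; returns a dict with "pixels" (400x640x3 uint8, blue, green, red), "fx", "fy", "cx", "cy" (pixels), "origin" and "orientation" of the camera in the world; the wrist camera has in their place "hand_eye" (4x4, takes a point from camera to tool coordinates, whose origin is the TCP and whose axes are the flange's). Camera axes: x right, y down, z forward; pixel columns grow to the right and rows downward; lengths in m; the calibration is good to about 2 mm. A picture is of the moment at which its call begins: read the wrist's pose just before it. There is no depth.
- job_done(): hands the job in, once; it reports no verdict.
The state is a dict: "time_s": time; "joint_pos": joint angles; "qd": joint speeds; "joint_torque": joint torques, N m; "tcp_pos": TCP position; "tool_rot": TCP orientation; "ft_force": force on the tool from outside, world axes, zero at the start; "torque": the same for the moment, N m; "finger_gap": opening from 0.0 (shut) to 1.0 (fully open).
Only numpy, scipy, OpenCV 4.12 (cv2) and the standard library are available. Lean on these libraries where they do the work, as an engineer would, in place of code of your own. Each camera call takes 0.05 s, during which the arm holds its last target.

## Task

A flattened drink can has jammed crosswise in the narrowing sloped chute, under the two cover strips. Push it back up the chute until it is out from under the strips, then lift it out and leave it lying flat in the wooden tray. Leave the bottle, the yoghurt tub, the tin and the round crushed can where they stand.

Things in the scene. Friction and masses are not known exactly. Their poses are not given: they have to be found in the camera images.
- trough: Brown hardboard chute sloping 15 deg, open above, fixed on a stand. Origin: floor surface, centre line, 100 mm above the bench. +y up the slope along the floor, +z square to the floor, x level across. Floor y -195 (open low end) to +200 mm (end plate). Walls 42 mm high, 3 thick. Inside width 90 mm at y -190 to -80, widening evenly to 190 mm at y +40, then 190 mm to the top.
- strips_end (a point): Point on the chute's floor, centre line, y = +20 mm in the chute's frame, below the upper ends of two flat dark steel cover strips. They lie along both walls from y -100 to +20 mm, 3 mm thick, underside 34 mm above the floor. Between them a slot 60 mm wide (x -30 to +30) is open from above; beyond +20 mm the chute is uncovered. Axes as the chute's.
- can_center (a point): Centre, half-way up, of the flattened aluminium can, about 25 g, dog-bone shaped: 132 mm long (x), 24 thick (z), round ends 64 mm across centred 34 mm either side, straight waist 46 mm wide (y). Starts flat on the chute's floor, crosswise within 0.12 rad, centre at y about -17 mm in the chute's frame, ends under the strips in the narrowing; slides when pushed, stays by friction where left.
- tray: Open wooden tray, fixed on the bench, 240 mm (its x) by 180 mm (its y) by 50 mm high, walls and floor 6 mm thick. Its origin is the centre of its underside, on the bench.
- bottle: Empty green glass bottle, standing, 62 mm across, 230 mm tall; origin at the centre of its underside. A bystander.
- tub: White plastic yoghurt tub, standing, 100 mm across the rim, 100 mm tall; origin at the centre of its underside. A bystander.
- tin: Empty open steel tin, standing, 74 mm across, 110 mm tall; origin at the centre of its underside. A bystander.
- puck: A round can crushed to a puck, 66 mm across, 32 mm high, on the bench; origin at the centre of its underside. A bystander.
There are look-alikes about, which are no part of the job. Leave any orange or pink look-alike of the part that bears can_center alone.

How it is judged:
By the outcome, as a careful person would: the job done as asked, in the order asked, and still so for the second after the job is handed in, with the robot touching nothing.
It also fails if it takes over 64 s, if anything falls off the work surface, if the arm or the gripper's body presses on something with over 40 N, if the wrist force passes 120 N, or if a joint passes its speed limit or range.

## Working session

There is one attempt and no reset: what is moved stays moved. The work goes in short steps, Python scripts to look and compute and a shell command to move; the robot and the scene stay as the last step left them, time stands still between calls to the robot, and variables do not carry over. Pictures are saved under pics/ and viewed, and the job is handed in when it is done.

```bash
mkdir -p pics; ls; python3 - <<'E'
from rig import *
import cv2,json
print(get_state())
for n in ("scene","top","wrist"):
    f=grab_frame(n); cv2.imwrite(f"pics/{n}0.png",f["pixels"])
    print({k:(v if not hasattr(v,'tolist') else v.tolist()) for k,v in f.items() if k!="pixels"})
print(tip_reach)
E
```

```text
pics
{'time_s': 0.0, 'joint_pos': array([ 1.28803879e+00,  1.26402526e-01, -4.05987493e-02,  1.40536221e+00,
       -1.40389588e-05,  1.57078534e+00]), 'qd': array([-0.00068757,  0.00022395, -0.00022102, -0.0002061 ,  0.00071344,
       -0.00064504]), 'joint_torque': array([-2.24633382e-04, -4.35912967e+01,  3.52925313e+01,  1.72614714e-02,
       -8.16083184e-05,  1.00346014e-05]), 'tcp_pos': array([0.14637988, 0.503802  , 0.24452085]), 'tool_rot': array([-1.03467351e-04,  1.40902771e-01,  9.90023129e-01, -7.76747906e-04]), 'ft_force': array([-0.3321841 , -0.36475118, -0.68029815]), 'torque': array([-0.03457516, -0.01241148,  0.03585985]), 'finger_gap': 1.000533661151833}
{'fx': 378.41416473265105, 'fy': 378.41416473265105, 'cx': 315.3730892610035, 'cy': 201.80274505767346, 'origin': [1.0917588529157034, -0.6358060367760785, 0.8344954527154218], 'orientation': [-0.3917836506456867, 0.8542456158746866, 0.3097414233130404, -0.1443268842926633]}
{'fx': 369.5170561336755, 'fy': 369.5170561336755, 'cx': 326.08964596276934, 'cy': 199.30887583071546, 'origin': [0.3129629814756049, 0.01700164353076547, 1.086191604038721], 'orientation': [0.08047200062849143, -0.6677128302717047, 0.7353370346839102, -0.08344626311388352]}
{'fx': 360.77059174651714, 'fy': 360.77059174651714, 'cx': 322.40870902465116, 'cy': 194.9566472903175, 'hand_eye': [[-0.0012778055064004722, -0.956166264866346, -0.2928215175574165, 0.07477566719887214], [0.9999991109610927, -0.0011101806424472145, -0.0007386311428558157, -0.0005097459495211343], [0.00038116940049410836, -0.29282220105463613, 0.9561668333922727, -0.1291239464399371], [0.0, 0.0, 0.0, 1.0]]}
0.014
```

View pics/scene0.png

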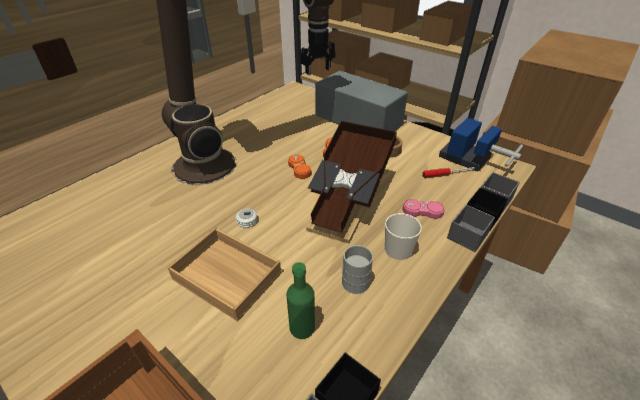

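View pics/top0.png

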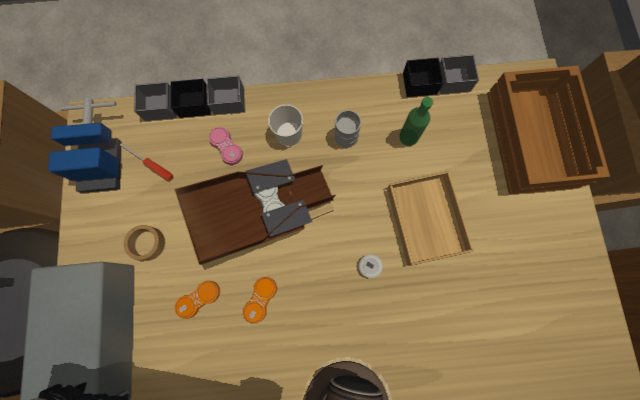

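View pics/wrist0.png

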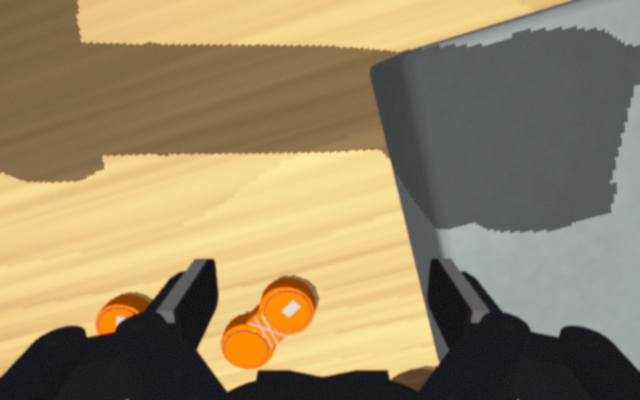

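The top view shows the chute at about (180-335, 160-265), wide end left (world +y), with the silver can in the slot near (270,198). The tray is near (430,220). I'll zoom in.

```bash
python3 - <<'E'
import cv2
a=cv2.imread("pics/top0.png")[150:275,165:345]; cv2.imwrite("pics/topz.png",cv2.resize(a,None,fx=4.4,fy=4.4,interpolation=cv2.INTER_CUBIC))
a=cv2.imread("pics/scene0.png")[115:240,295:415]; cv2.imwrite("pics/scz.png",cv2.resize(a,None,fx=4.8,fy=4.8,interpolation=cv2.INTER_CUBIC))
E
```

```text
(no output)
```

View pics/topz.png

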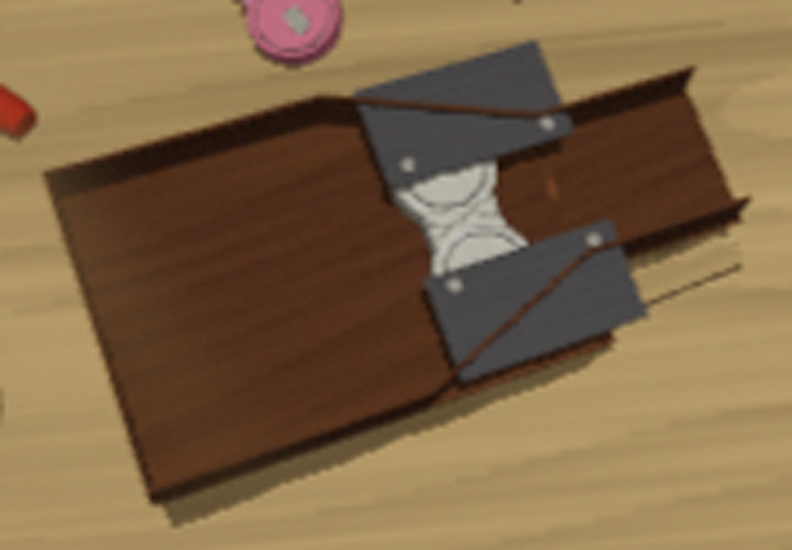

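View pics/scz.png

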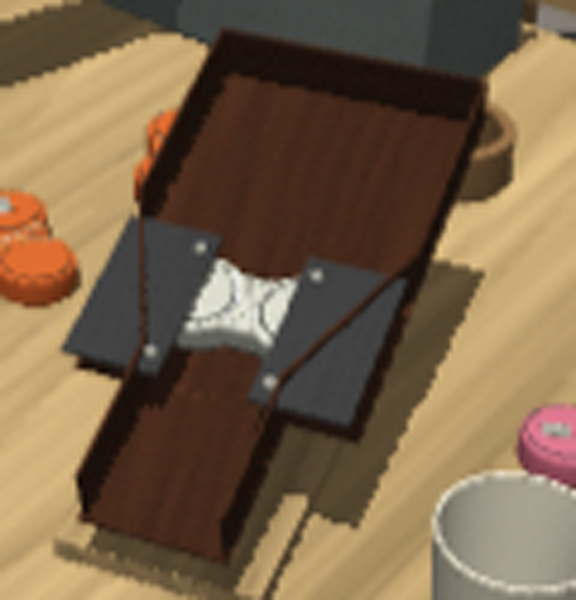

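```bash
cat > h.py <<'E'
import numpy as np, cv2
from scipy.spatial.transform import Rotation as R
from rig import get_state, grab_frame
def rot(q): return R.from_quat([q[1],q[2],q[3],q[0]]).as_matrix()
def cam(f,s=None):
    if 'hand_eye' in f:
        T=np.eye(4);T[:3,:3]=rot(s['tool_rot']);T[:3,3]=s['tcp_pos'];T=T@np.array(f['hand_eye'])
    else:
        T=np.eye(4);T[:3,:3]=rot(f['orientation']);T[:3,3]=f['origin']
    return T
def ray(f,uv,s=None):
    T=cam(f,s); u,v=uv
    return T[:3,3],T[:3,:3]@np.array([(u-f['cx'])/f['fx'],(v-f['cy'])/f['fy'],1])
def onz(f,uv,z,s=None):
    o,d=ray(f,uv,s); return o+d*(z-o[2])/d[2]
def proj(f,P,s=None):
    T=cam(f,s); p=T[:3,:3].T@(np.asarray(P)-T[:3,3]); return np.array([f['fx']*p[0]/p[2]+f['cx'],f['fy']*p[1]/p[2]+f['cy']])
E
python3 - <<'E'
from h import *
S,C=np.sin(np.radians(15)),np.cos(np.radians(15))
t=grab_frame("top"); sc=grab_frame("scene")
cor={ 'top':[((45,173),(98,201.5,42)),((152,500),(-98,201.5,42)),((693,68),(46.5,-195,42)),((747,200),(-46.5,-195,42)),((572,130),(30,-100,37)),((398,192),(30,20,37)),((428,283),(-30,20,37)),((612,222),(-30,-100,37))],
'scene':[((222,30),(-98,203,42)),((487,82),(98,203,42)),((308,258),(30,20,37)),((222,237),(-30,20,37)),((155,375),(-30,-100,37)),((250,400),(30,-100,37))]}
def solve(keys):
    A=[];B=[]
    for k in keys:
        f,z,o=(t,4.4,(165,150)) if k=='top' else (sc,4.8,(295,115))
        for (u,v),p in cor[k]:
            p=np.array(p)/1e3
            w=onz(f,(u/z+o[0]-.4,v/z+o[1]-.4),0.1+p[1]*S+p[2]*C)
            A.append([p[0],p[1]*C-p[2]*S]);B.append(w[:2])
    A=np.array(A);B=np.array(B);a=A-A.mean(0);b=B-B.mean(0)
    th=np.arctan2((a[:,0]*b[:,1]-a[:,1]*b[:,0]).sum(),(a*b).sum())
    Rm=np.array([[np.cos(th),-np.sin(th)],[np.sin(th),np.cos(th)]])
    o=B.mean(0)-Rm@A.mean(0)
    print(keys,th,o,"res mm",np.round((A@Rm.T+o-B)*1e3,1).tolist())
solve(['top']);solve(['scene']);solve(['top','scene'])
# tray zoom
a=t['pixels'][160:280,375:485]; cv2.imwrite("pics/tray.png",cv2.resize(a,None,fx=5,fy=5,interpolation=cv2.INTER_CUBIC))
for n,uv,z in [('bottle',(409,138),0),('tin',(347,125),.055),('tub',(286,126),.05),('puck',(370,267),.03)]: print(n,onz(t,uv,z))
E
```

```text
['top'] 0.2998529217654685 [0.54563148 0.17470482] res mm [[-2.4, 1.1], [0.8, 1.0], [0.4, -5.0], [2.0, -6.7], [-3.0, -0.4], [0.6, 5.4], [0.6, 2.6], [1.0, 2.0]]
['scene'] 0.2937361201075073 [0.54676303 0.17412414] res mm [[-2.0, 1.4], [0.4, 0.4], [0.7, 0.1], [0.8, -0.5], [1.6, -0.1], [-1.5, -1.2]]
['top', 'scene'] 0.297001761690277 [0.54619962 0.17448141] res mm [[-1.3, 0.7], [1.8, 1.2], [0.5, -5.5], [2.0, -7.0], [-2.7, -0.8], [1.2, 5.1], [1.2, 2.4], [1.3, 1.8], [-3.1, 1.3], [-0.8, 0.8], [0.0, 0.5], [0.3, -0.2], [1.4, 0.2], [-1.8, -0.7]]
bottle [ 0.74105256 -0.27791257  0.        ]
tin [ 0.77912512 -0.08372278  0.055     ]
tub [0.79631981 0.09975605 0.05      ]
puck [ 0.35560458 -0.10383757  0.03      ]
```

View pics/tray.png

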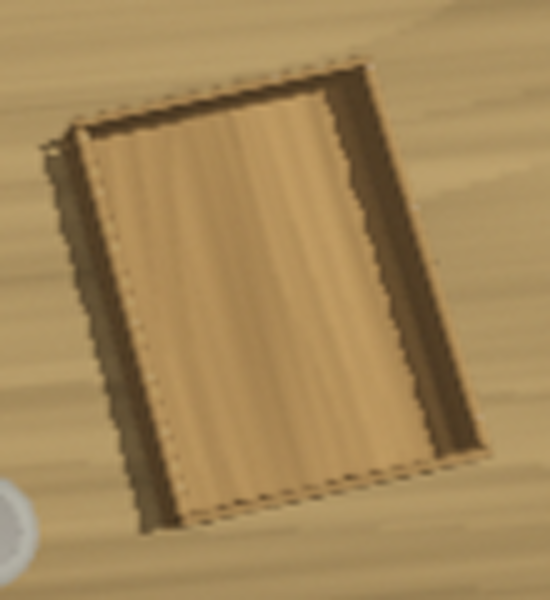

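```bash
cat >> h.py <<'E'
S15,C15=np.sin(np.radians(15)),np.cos(np.radians(15))
TH=0.297
TR=R.from_euler('z',TH).as_matrix()@R.from_euler('x',15,degrees=True).as_matrix()
TO=np.array([.5462,.1745,.1])
def totr(P): return TR.T@(np.asarray(P)-TO)*1e3
def relrot(cur,tgt): return R.from_matrix(cur.T@tgt).as_rotvec(degrees=True)
TGT=np.column_stack([-TR[:,0],TR[:,1],-TR[:,2]])
def st():
    s=get_state(); Rc=rot(s['tool_rot'])
    print('t',round(s['time_s'],2),'tcp',np.round(s['tcp_pos'],4),'trough',np.round(totr(s['tcp_pos']),1),'F',np.round(s['ft_force'],1),'gap',round(s['finger_gap'],3),'relrot->TGT',np.round(relrot(Rc,TGT),2))
    return s
E
python3 - <<'E'
from h import *
st()
t=grab_frame("top")
o=(375,160)
W=[onz(t,(u/5+375-.4,v/5+160-.4),.05) for u,v in [(72,128),(367,65),(487,452),(182,525)]]
W=np.array(W);print(W, 'c',W.mean(0)); 
for i in range(4): d=W[(i+1)%4]-W[i]; print(np.linalg.norm(d),np.degrees(np.arctan2(d[1],d[0])))
# can: white mask, ray onto can top plane (trough z=24)
a=t['pixels'].astype(int); m=(a.min(2)>130)&(a.max(2)-a.min(2)<40); m[:, :240]=0;m[:,300:]=0;m[:180]=0;m[225:]=0
ys,xs=np.where(m); print(len(xs))
q=[]
for u,v in zip(xs,ys):
    og,d=ray(t,(u,v)); n=TR[:,2]; p=og+d*((TO+n*.024-og)@n)/(d@n); q.append(totr(p))
q=np.array(q); print(q.min(0),q.max(0),q.mean(0))
for x0 in range(-30,31,10):
    k=abs(q[:,0]-x0)<5; print(x0,q[k,1].min(),q[k,1].max())
E
```

```text
t 0.25 tcp [0.1464 0.504  0.2449] trough [-285.8  454.8   28.2] F [ 0.1 -0.1 -0.4] gap 0.998 relrot->TGT [-14.62   4.33 -33.03]
[[ 0.58183285 -0.18511766  0.05      ]
 [ 0.6029612  -0.36178983  0.05      ]
 [ 0.37391281 -0.3896538   0.05      ]
 [ 0.35044835 -0.21497075  0.05      ]] c [ 0.4772888  -0.28788301  0.05      ]
0.17793106591880473 -83.18034659235609
0.23073699765709227 -173.06399169659323
0.1762519518897677 97.6505146625303
0.23330236540277616 7.35165428085849
353
[-36.52864989 -88.61146127  24.        ] [47.01821603 11.53209237 24.        ] [  3.14933265 -18.05169356  24.        ]
-30 -88.61146127385148 3.1787411845769706
-20 -47.09231969118735 7.776764882789821
-10 -41.42721027521951 4.918314377597454
0 -39.33621572002722 2.6252686326351595
10 -40.824539552662536 5.337568801721703
20 -43.34385561973477 8.43331616274784
30 -45.39363895209982 11.532092366802983
```

```bash
python3 -m handwheel '[{"rotation":[0,0,0],"travel":[0,0,-30],"gripper":-1},{"rotation":[0,0,0],"travel":[0,0,-30],"gripper":-1},{"rotation":[-2.44,0.72,-5.5],"travel":[0,0,0],"gripper":-1},{"rotation":[-2.44,0.72,-5.5],"travel":[0,0,0],"gripper":-1},{"rotation":[-2.44,0.72,-5.5],"travel":[0,0,0],"gripper":-1},{"rotation":[-2.44,0.72,-5.5],"travel":[0,0,0],"gripper":-1},{"rotation":[-2.44,0.72,-5.5],"travel":[0,0,0],"gripper":-1},{"rotation":[-2.44,0.72,-5.5],"travel":[0,0,0],"gripper":-1},{"rotation":[0,0,0],"travel":[0,0,0],"gripper":-1},{"rotation":[0,0,0],"travel":[0,0,0],"gripper":-1}]' 40; python3 -c "
from h import *
st()"
```

```text
time_s: 1.13
tcp_pos: [0.1468, 0.5035, 0.3054]
tool_rot: [-0.019, -0.145, 0.981, 0.129]
ft_force: [-0.4, -0.0, -0.4]
finger_gap: 0.002
t 1.13 tcp [0.1468 0.5035 0.3054] trough [-285.7  470.    86.8] F [-0.4 -0.  -0.4] gap 0.002 relrot->TGT [ 0.01  0.08 -0.22]
```

```bash
python3 -m handwheel '[{"rotation":[0,0,0],"travel":[-16,-30,-1],"gripper":-1},{"rotation":[0,0,0],"travel":[-16,-30,-1],"gripper":-1},{"rotation":[0,0,0],"travel":[-16,-30,-1],"gripper":-1},{"rotation":[0,0,0],"travel":[-16,-30,-1],"gripper":-1},{"rotation":[0,0,0],"travel":[-16,-30,-1],"gripper":-1},{"rotation":[0,0,0],"travel":[-16,-30,-1],"gripper":-1},{"rotation":[0,0,0],"travel":[-16,-30,-1],"gripper":-1},{"rotation":[0,0,0],"travel":[-16,-30,-1],"gripper":-1},{"rotation":[0,0,0],"travel":[-16,-30,-1],"gripper":-1}]'
python3 -m handwheel '[{"rotation":[0,0,0],"travel":[-16,-30,-1],"gripper":-1},{"rotation":[0,0,0],"travel":[-16,-30,-1],"gripper":-1},{"rotation":[0,0,0],"travel":[-16,-30,-1],"gripper":-1},{"rotation":[0,0,0],"travel":[-16,-30,-1],"gripper":-1},{"rotation":[0,0,0],"travel":[-16,-30,-1],"gripper":-1},{"rotation":[0,0,0],"travel":[-16,-30,-1],"gripper":-1},{"rotation":[0,0,0],"travel":[-16,-30,-1],"gripper":-1},{"rotation":[0,0,0],"travel":[-16,-30,-1],"gripper":-1},{"rotation":[0,0,0],"travel":[0,0,0],"gripper":-1}]'
 python3 -c "
from h import *
s=st(); print(s['joint_pos'])
f=grab_frame('wrist'); cv2.imwrite('pics/w1.png',f['pixels'])
f=grab_frame('scene'); cv2.imwrite('pics/s1.png',f['pixels'])"
```

```text
time_s: 1.88
tcp_pos: [0.3622, 0.2936, 0.2437]
tool_rot: [-0.019, -0.145, 0.981, 0.129]
ft_force: [0.5, 0.5, 0.5]
finger_gap: -0.0
time_s: 2.63
tcp_pos: [0.5551, 0.1051, 0.1864]
tool_rot: [-0.021, -0.143, 0.981, 0.128]
ft_force: [-1.0, 0.1, 0.7]
finger_gap: -0.007
t 2.63 tcp [0.5551 0.1051 0.1864] trough [-11.8 -44.3 101.3] F [-1.   0.1  0.7] gap -0.007 relrot->TGT [-0.05 -0.09 -0.42]
[ 0.06194053  0.25108489 -0.03724606  1.34620288  0.25314297 -0.23610461]
```

View pics/w1.png

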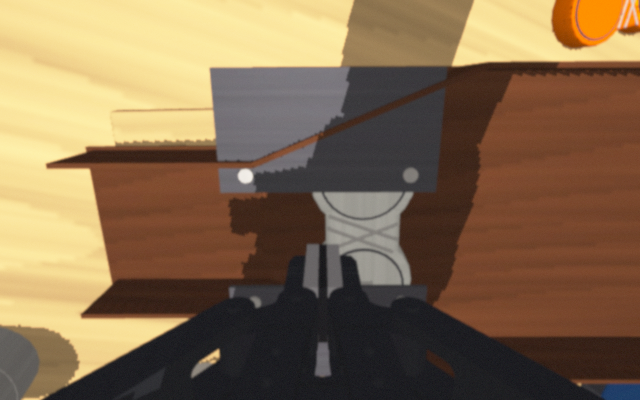

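View pics/s1.png

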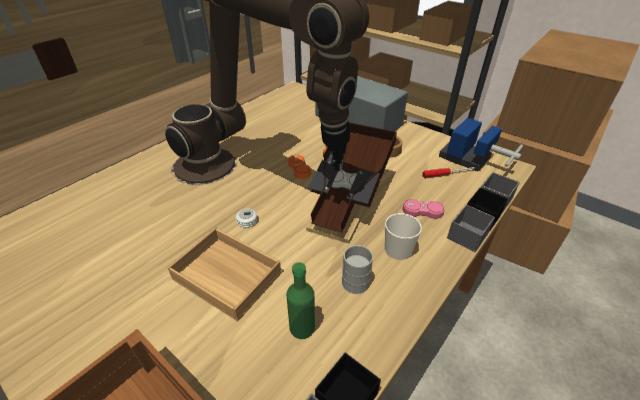

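The wrist view shows the can's waist between u≈326 and 400 at v≈236, with the slot edges at v≈191 (near wall strip) and 287. I'll check the registration from this view.

```bash
cat >> h.py <<'E'
def ontr(f,uv,z,s=None):
    o,d=ray(f,uv,s); n=TR[:,2]; return totr(o+d*((TO+n*z/1e3-o)@n)/(d@n))
E
python3 -c "
from h import *
s=get_state(); f=grab_frame('wrist')
for n,uv,z in [('strip -30,-100',(220,192),37),('-30,20',(438,191),37),('+30,20',(427,287),37),('+30,-100',(228,287),37),('wall -95,40',(478,64),42),('waistL',(326,236),24),('waistR',(401,236),24),('endL',(313,193),24),('endR',(412,193),24)]: print(n,ontr(f,uv,z,s).round(1))
"
```

```text
strip -30,-100 [-31.2 -98.3  37. ]
-30,20 [-31.   24.2  37. ]
+30,20 [30.1 22.8 37. ]
+30,-100 [ 29.3 -98.8  37. ]
wall -95,40 [-97.9  36.6  42. ]
waistL [  1.6 -38.7  24. ]
waistR [ 1.9  8.  24. ]
endL [-26.4 -46.4  24. ]
endR [-26.  13.  24.]
```

```bash
python3 -m handwheel '[{"rotation":[0,0,-0.4],"travel":[-7,-18,0],"gripper":-1},{"rotation":[0,0,0],"travel":[-6,-18,0],"gripper":-1},{"rotation":[0,0,0],"travel":[0,0,0],"gripper":-1},{"rotation":[0,0,0],"travel":[0,0,10],"gripper":-1},{"rotation":[0,0,0],"travel":[0,0,12],"gripper":-1},{"rotation":[0,0,0],"travel":[0,0,12],"gripper":-1},{"rotation":[0,0,0],"travel":[0,0,0],"gripper":-1}]'
 python3 -c "
from h import *
s=st()"
```

```text
time_s: 3.37
tcp_pos: [0.5698, 0.0892, 0.1453]
tool_rot: [-0.02, -0.15, 0.98, 0.13]
ft_force: [-0.4, 0.3, -0.1]
finger_gap: -0.001
t 3.37 tcp [0.5698 0.0892 0.1453] trough [ -2.4 -73.7  66.6] F [-0.4  0.3 -0.1] gap -0.001 relrot->TGT [ 0.11 -0.17  0.42]
```

Now at trough (-2, -74, 67). Next I shift slightly and descend to about z 20.

```bash
python3 -m handwheel '[{"rotation":[0,0,0.4],"travel":[-3,-5,10],"gripper":-1},{"rotation":[0,0,0],"travel":[0,0,10],"gripper":-1},{"rotation":[0,0,0],"travel":[0,0,10],"gripper":-1},{"rotation":[0,0,0],"travel":[0,0,9],"gripper":-1},{"rotation":[0,0,0],"travel":[0,0,7],"gripper":-1},{"rotation":[0,0,0],"travel":[0,0,0],"gripper":-1},{"rotation":[0,0,0],"travel":[0,0,0],"gripper":-1}]'
 python3 -c "
from h import *
s=st()
f=grab_frame('wrist'); cv2.imwrite('pics/w2.png',f['pixels'])"
```

```text
time_s: 3.95
tcp_pos: [0.5725, 0.0953, 0.1011]
tool_rot: [-0.019, -0.146, 0.98, 0.13]
ft_force: [0.6, -0.0, 0.6]
finger_gap: 0.003
t 3.95 tcp [0.5725 0.0953 0.1011] trough [  2.  -80.3  22.7] F [ 0.6 -0.   0.6] gap 0.003 relrot->TGT [ 0.07 -0.01 -0.03]
```

View pics/w2.png

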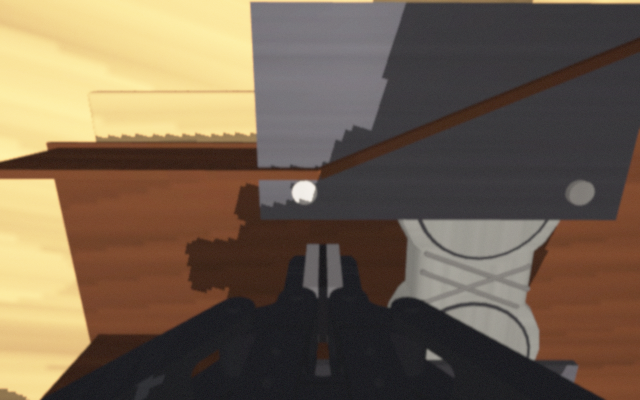

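```bash
python3 -m handwheel '[{"rotation":[0,0,0],"travel":[0,8,0],"gripper":-1},{"rotation":[0,0,0],"travel":[0,8,0],"gripper":-1},{"rotation":[0,0,0],"travel":[0,6,0],"gripper":-1},{"rotation":[0,0,0],"travel":[0,6,0],"gripper":-1},{"rotation":[0,0,0],"travel":[0,6,0],"gripper":-1},{"rotation":[0,0,0],"travel":[0,6,0],"gripper":-1},{"rotation":[0,0,0],"travel":[0,6,0],"gripper":-1},{"rotation":[0,0,0],"travel":[0,6,0],"gripper":-1},{"rotation":[0,0,0],"travel":[0,0,0],"gripper":-1}]'
 python3 -c "
from h import *
s=st()
f=grab_frame('wrist'); cv2.imwrite('pics/w3.png',f['pixels'])"
```

```text
time_s: 4.75
tcp_pos: [0.5579, 0.1443, 0.1156]
tool_rot: [-0.019, -0.147, 0.98, 0.13]
ft_force: [-0.2, -0.4, 0.3]
finger_gap: -0.006
t 4.75 tcp [0.5579 0.1443 0.1156] trough [  2.4 -27.2  23.4] F [-0.2 -0.4  0.3] gap -0.006 relrot->TGT [0.07 0.06 0.05]
```

View pics/w3.png

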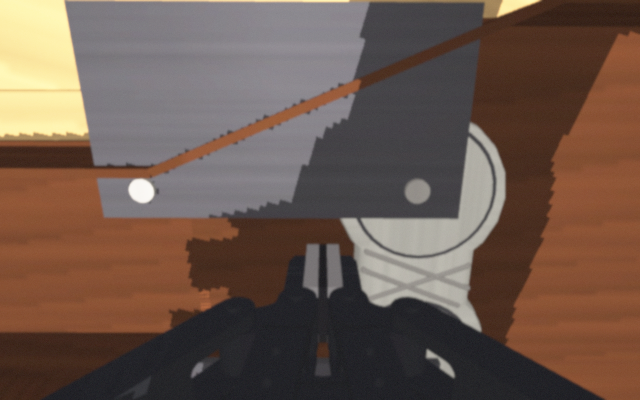

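The can is moving up straight, its waist against the finger at u≈360, with low force. Pushing on.

```bash
python3 -m handwheel '[{"rotation":[0,0,0],"travel":[0,8,0],"gripper":-1},{"rotation":[0,0,0],"travel":[0,8,0],"gripper":-1},{"rotation":[0,0,0],"travel":[0,8,0],"gripper":-1},{"rotation":[0,0,0],"travel":[0,8,0],"gripper":-1},{"rotation":[0,0,0],"travel":[0,8,0],"gripper":-1},{"rotation":[0,0,0],"travel":[0,8,0],"gripper":-1},{"rotation":[0,0,0],"travel":[0,8,0],"gripper":-1},{"rotation":[0,0,0],"travel":[0,8,0],"gripper":-1},{"rotation":[0,0,0],"travel":[0,8,0],"gripper":-1},{"rotation":[0,0,0],"travel":[0,6,0],"gripper":-1}]'
python3 -m handwheel '[{"rotation":[0,0,0],"travel":[0,6,0],"gripper":-1},{"rotation":[0,0,0],"travel":[0,0,0],"gripper":-1},{"rotation":[0,0,0],"travel":[0,-10,0],"gripper":-1},{"rotation":[0,0,0],"travel":[0,0,-15],"gripper":-1},{"rotation":[0,0,0],"travel":[0,0,-30],"gripper":-1},{"rotation":[0,0,0],"travel":[0,0,-35],"gripper":-1},{"rotation":[0,0,0],"travel":[0,0,0],"gripper":-1},{"rotation":[0,0,0],"travel":[0,0,0],"gripper":-1}]'
 python3 -c "
from h import *
s=st()
f=grab_frame('wrist'); cv2.imwrite('pics/w4.png',f['pixels'])"
```

```text
time_s: 5.63
tcp_pos: [0.5359, 0.2162, 0.1357]
tool_rot: [-0.019, -0.147, 0.98, 0.13]
ft_force: [-1.7, 0.8, 0.1]
finger_gap: -0.001
time_s: 6.3
tcp_pos: [0.5449, 0.1905, 0.2134]
tool_rot: [-0.017, -0.146, 0.981, 0.13]
ft_force: [0.5, -0.4, -0.6]
finger_gap: 0.003
t 6.3 tcp [0.5449 0.1905 0.2134] trough [  3.4  44.5 105.5] F [ 0.5 -0.4 -0.6] gap 0.003 relrot->TGT [ 0.02  0.29 -0.06]
```

View pics/w4.png

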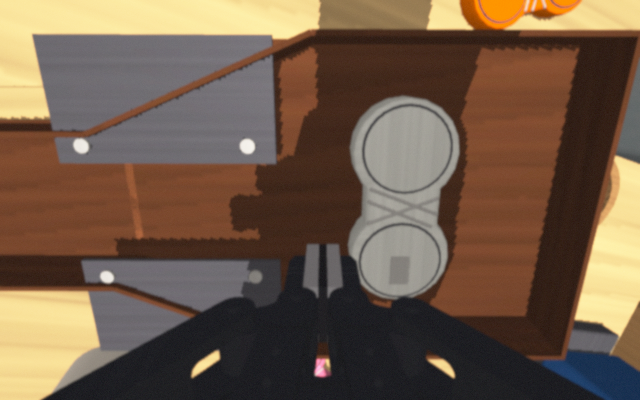

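The can is fully out from under the strips. Its ends are centred near (405,150) and (400,258), with the waist near (402,208).

```bash
python3 -c "
from h import *
s=get_state(); f=grab_frame('wrist')
for n,uv,z in [('e1',(407,149),24),('e2',(399.5,260),24),('ring1 L',(362,149),24),('ring1 R',(452,149),24),('waistL',(363,208),24),('waistR',(438,208),24),('e1far',(405,97),24),('e2far',(397,299),24),('strip',(275,163),37)]: print(n,ontr(f,uv,z,s).round(1))
"
```

```text
e1 [-36.1  93.5  24. ]
e2 [35.7 93.5 24. ]
ring1 L [-36.1  67.3  24. ]
ring1 R [-36.  119.8  24. ]
waistL [ 0.3 69.  24. ]
waistR [  0.4 114.9  24. ]
e1far [-65.3  90.5  24. ]
e2far [64.4 93.5 24. ]
strip [-30.8  18.   37. ]
```

```bash
python3 -m handwheel '[{"rotation":[0,0,0],"travel":[1,16,0],"gripper":1},{"rotation":[0,0,0],"travel":[1,16,0],"gripper":1},{"rotation":[0,0,0],"travel":[1,16,0],"gripper":1},{"rotation":[0,0,0],"travel":[0,0,15],"gripper":1},{"rotation":[0,0,0],"travel":[0,0,15],"gripper":1},{"rotation":[0,0,0],"travel":[0,0,15],"gripper":1},{"rotation":[0,0,0],"travel":[0,0,10],"gripper":1},{"rotation":[0,0,0],"travel":[0,0,0],"gripper":1},{"rotation":[0,0,0],"travel":[0,0,0],"gripper":1}]' 30
 python3 -c "
from h import *
s=st()
f=grab_frame('wrist'); cv2.imwrite('pics/w5.png',f['pixels'])"
```

```text
time_s: 7.15
tcp_pos: [0.522, 0.2485, 0.1697]
tool_rot: [-0.02, -0.146, 0.981, 0.129]
ft_force: [0.2, 0.3, 0.3]
finger_gap: 1.001
t 7.15 tcp [0.522  0.2485 0.1697] trough [-1.5 93.3 47.2] F [0.2 0.3 0.3] gap 1.001 relrot->TGT [ 0.05 -0.1  -0.04]
```

View pics/w5.png

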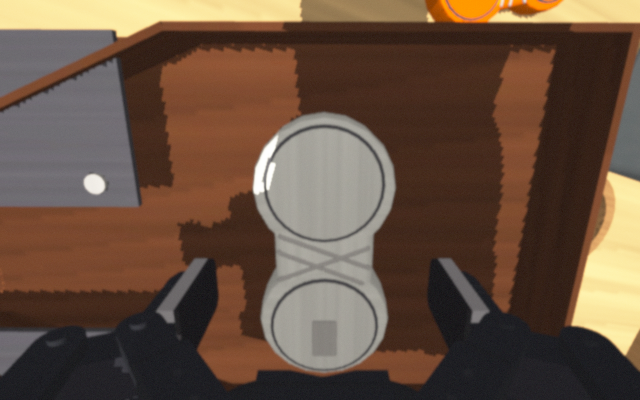

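The waist is centred between the open pads at (323,258). Descending and closing.

```bash
python3 -m handwheel '[{"rotation":[0,0,0],"travel":[-2,-1,10],"gripper":1},{"rotation":[0,0,0],"travel":[0,0,9],"gripper":1},{"rotation":[0,0,0],"travel":[0,0,7],"gripper":1},{"rotation":[0,0,0],"travel":[0,0,5],"gripper":1},{"rotation":[0,0,0],"travel":[0,0,0],"gripper":1},{"rotation":[0,0,0],"travel":[0,0,0],"gripper":-1},{"rotation":[0,0,0],"travel":[0,0,0],"gripper":-1},{"rotation":[0,0,0],"travel":[0,0,0],"gripper":-1},{"rotation":[0,0,0],"travel":[0,0,0],"gripper":-1},{"rotation":[0,0,0],"travel":[0,0,0],"gripper":-1}]' 30
 python3 -c "
from h import *
s=st()
f=grab_frame('wrist'); cv2.imwrite('pics/w6.png',f['pixels'])"
```

```text
time_s: 8.03
tcp_pos: [0.523, 0.2562, 0.1413]
tool_rot: [-0.018, -0.146, 0.981, 0.13]
ft_force: [0.3, -0.5, 2.2]
finger_gap: 0.529
t 8.03 tcp [0.523  0.2562 0.1413] trough [ 1.7 92.7 18. ] F [ 0.3 -0.5  2.2] gap 0.529 relrot->TGT [ 0.06  0.11 -0.01]
```

View pics/w6.png

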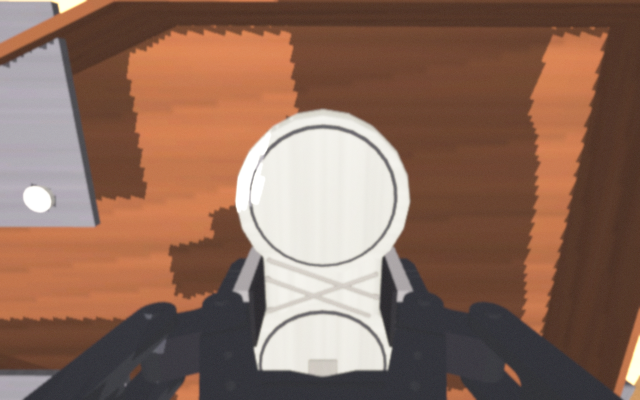

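```bash
python3 -m handwheel '[{"rotation":[0,0,0],"travel":[0,0,-6],"gripper":-1},{"rotation":[0,0,0],"travel":[0,0,-12],"gripper":-1},{"rotation":[0,0,0],"travel":[0,0,-18],"gripper":-1},{"rotation":[0,0,0],"travel":[0,0,-22],"gripper":-1},{"rotation":[0,0,0],"travel":[0,0,-22],"gripper":-1},{"rotation":[0,0,0],"travel":[0,0,-22],"gripper":-1},{"rotation":[0,0,0],"travel":[0,0,-18],"gripper":-1},{"rotation":[0,0,0],"travel":[0,0,0],"gripper":-1}]'
cat >> h.py <<'E'
ya=np.radians(7.2)
TRAYR=np.column_stack([[-np.cos(ya),-np.sin(ya),0],[-np.sin(ya),np.cos(ya),0],[0,0,-1.]])
TRAYC=np.array([.4773,-.2879,.024])
E
python3 -c "
from h import *
s=st(); print(relrot(rot(s['tool_rot']),TRAYR).round(2)); print('in tray-tool axes, mm',(TRAYR.T@(TRAYC-s['tcp_pos'])*1e3).round(1))
f=grab_frame('wrist'); cv2.imwrite('pics/w7.png',f['pixels'])"
```

```text
time_s: 8.75
tcp_pos: [0.533, 0.226, 0.2608]
tool_rot: [-0.016, -0.146, 0.981, 0.13]
ft_force: [0.2, -0.6, -0.1]
finger_gap: 0.527
t 8.75 tcp [0.533  0.226  0.2608] trough [  2.4  92.9 141.6] F [ 0.2 -0.6 -0.1] gap 0.527 relrot->TGT [0.05 0.38 0.02]
[15.04 -0.91  9.73]
in tray-tool axes, mm [ 119.7 -502.8  236.8]
```

View pics/w7.png

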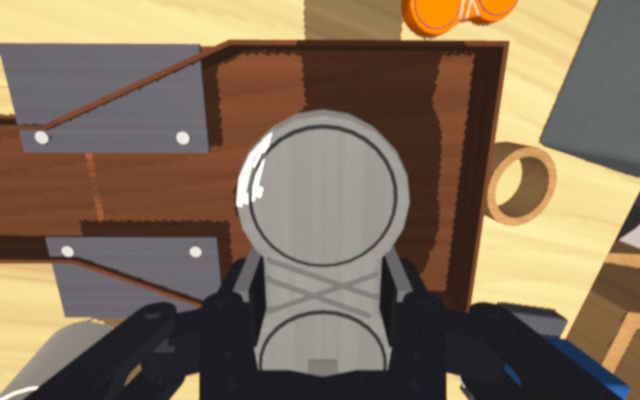

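Held firmly and unmoved in the grip. Levelling, then crossing to the tray.

```bash
python3 -m handwheel '[{"rotation":[5,-0.3,3.25],"travel":[0,0,0],"gripper":-1},{"rotation":[5,-0.3,3.25],"travel":[0,0,0],"gripper":-1},{"rotation":[5,-0.3,3.25],"travel":[0,0,0],"gripper":-1},{"rotation":[0,0,0],"travel":[4,-16,0],"gripper":-1},{"rotation":[0,0,0],"travel":[7,-30,0],"gripper":-1},{"rotation":[0,0,0],"travel":[7,-30,0],"gripper":-1},{"rotation":[0,0,0],"travel":[7,-30,0],"gripper":-1},{"rotation":[0,0,0],"travel":[7,-30,0],"gripper":-1},{"rotation":[0,0,0],"travel":[7,-30,0],"gripper":-1},{"rotation":[0,0,0],"travel":[7,-30,0],"gripper":-1}]'
python3 -m handwheel '[{"rotation":[0,0,0],"travel":[7,-30,0],"gripper":-1},{"rotation":[0,0,0],"travel":[7,-30,0],"gripper":-1},{"rotation":[0,0,0],"travel":[7,-30,0],"gripper":-1},{"rotation":[0,0,0],"travel":[7,-30,0],"gripper":-1},{"rotation":[0,0,0],"travel":[7,-30,0],"gripper":-1},{"rotation":[0,0,0],"travel":[7,-30,0],"gripper":-1},{"rotation":[0,0,0],"travel":[7,-30,0],"gripper":-1},{"rotation":[0,0,0],"travel":[7,-30,0],"gripper":-1},{"rotation":[0,0,0],"travel":[4,-15,0],"gripper":-1},{"rotation":[0,0,0],"travel":[0,0,0],"gripper":-1}]'
python3 -c "
from h import *
s=st(); print(relrot(rot(s['tool_rot']),TRAYR).round(2)); print('in tray-tool axes, mm',(TRAYR.T@(TRAYC-s['tcp_pos'])*1e3).round(1))
f=grab_frame('wrist'); cv2.imwrite('pics/w8.png',f['pixels'])
for uv in [(0,0)]: pass"
```

```text
time_s: 9.63
tcp_pos: [0.5098, 0.025, 0.2555]
tool_rot: [-0.004, -0.063, 0.998, -0.0]
ft_force: [0.6, -0.3, 0.0]
finger_gap: 0.529
time_s: 10.47
tcp_pos: [0.4824, -0.2369, 0.2555]
tool_rot: [-0.004, -0.061, 0.998, -0.0]
ft_force: [-0.1, 0.6, 0.1]
finger_gap: 0.53
t 10.47 tcp [ 0.4824 -0.2369  0.2555] trough [-181.5 -321.7  247.2] F [-0.1  0.6  0.1] gap 0.53 relrot->TGT [-14.9    0.84 -10.  ]
[ 0.02 -0.47 -0.18]
in tray-tool axes, mm [ 11.4 -49.9 231.5]
```

View pics/w8.png

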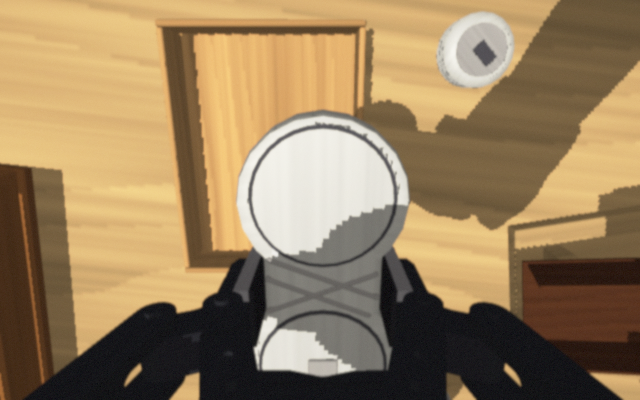

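```bash
python3 -c "
from h import *
s=get_state(); f=grab_frame('wrist')
for uv in [(159,20),(366,21),(188,268)]: print(onz(f,uv,.05,s).round(4))
"
python3 -m handwheel '[{"rotation":[0,0,0],"travel":[5,-20,0],"gripper":-1},{"rotation":[0,0,0],"travel":[4,-18,0],"gripper":-1},{"rotation":[0,0,0],"travel":[2,-12,20],"gripper":-1},{"rotation":[0,0,0],"travel":[0,0,30],"gripper":-1},{"rotation":[0,0,0],"travel":[0,0,30],"gripper":-1},{"rotation":[0,0,0],"travel":[0,0,30],"gripper":-1},{"rotation":[0,0,0],"travel":[0,0,20],"gripper":-1},{"rotation":[0,0,0],"travel":[0,0,0],"gripper":-1},{"rotation":[0,0,0],"travel":[0,0,0],"gripper":-1}]'
python3 -c "
from h import *
s=st(); print(relrot(rot(s['tool_rot']),TRAYR).round(2)); print('in tray-tool axes, mm',(TRAYR.T@(TRAYC-s['tcp_pos'])*1e3).round(1))
f=grab_frame('wrist'); cv2.imwrite('pics/w9.png',f['pixels'])
f=grab_frame('scene'); cv2.imwrite('pics/s9.png',f['pixels'])"
```

```text
[ 0.3716 -0.3889  0.05  ]
[ 0.3509 -0.2147  0.05  ]
[ 0.6031 -0.3607  0.05  ]
time_s: 11.32
tcp_pos: [0.4774, -0.2839, 0.1265]
tool_rot: [-0.004, -0.064, 0.998, 0.001]
ft_force: [0.5, -0.3, 0.1]
finger_gap: 0.53
t 11.32 tcp [ 0.4774 -0.2839  0.1265] trough [-200.  -397.1  133.9] F [ 0.5 -0.3  0.1] gap 0.53 relrot->TGT [-14.82   0.81  -9.7 ]
[ 0.1  -0.47  0.12]
in tray-tool axes, mm [  0.6  -4.  102.5]
```

View pics/w9.png

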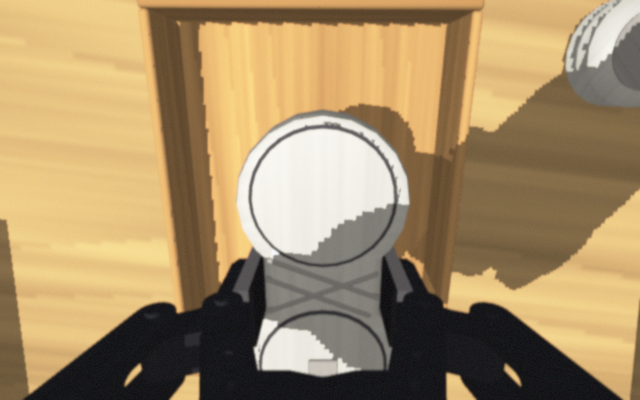

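View pics/s9.png

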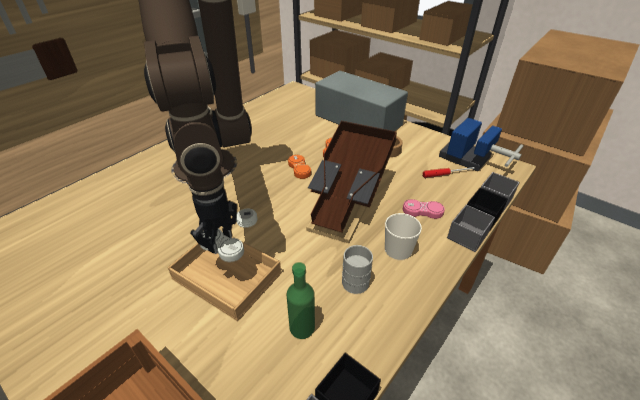

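The can is centred over the tray, level. Lowering.

```bash
python3 -m handwheel '[{"rotation":[0,0,0],"travel":[0,-4,18],"gripper":-1},{"rotation":[0,0,0],"travel":[0,0,20],"gripper":-1},{"rotation":[0,0,0],"travel":[0,0,20],"gripper":-1},{"rotation":[0,0,0],"travel":[0,0,16],"gripper":-1},{"rotation":[0,0,0],"travel":[0,0,10],"gripper":-1},{"rotation":[0,0,0],"travel":[0,0,6],"gripper":-1},{"rotation":[0,0,0],"travel":[0,0,4],"gripper":-1},{"rotation":[0,0,0],"travel":[0,0,3],"gripper":-1},{"rotation":[0,0,0],"travel":[0,0,0],"gripper":-1},{"rotation":[0,0,0],"travel":[0,0,0],"gripper":-1}]'
python3 -c "
from h import *
s=st(); print('in tray-tool axes, mm',(TRAYR.T@(TRAYC-s['tcp_pos'])*1e3).round(1))"
```

```text
time_s: 12.25
tcp_pos: [0.4782, -0.2899, 0.0311]
tool_rot: [-0.003, -0.063, 0.998, -0.001]
ft_force: [-0.2, -0.2, -0.6]
finger_gap: 0.532
t 12.25 tcp [ 0.4782 -0.2899  0.0311] trough [-200.9 -427.5   43.3] F [-0.2 -0.2 -0.6] gap 0.532 relrot->TGT [-14.99   0.99  -9.77]
in tray-tool axes, mm [0.7 2.1 7.1]
```

```bash
python3 -m handwheel '[{"rotation":[0,0,0],"travel":[0,0,2],"gripper":-1},{"rotation":[0,0,0],"travel":[0,0,2],"gripper":-1},{"rotation":[0,0,0],"travel":[0,0,1],"gripper":-1},{"rotation":[0,0,0],"travel":[0,0,1],"gripper":-1},{"rotation":[0,0,0],"travel":[0,0,0],"gripper":-1},{"rotation":[0,0,0],"travel":[0,0,0],"gripper":-1}]'
```

```text
time_s: 12.75
tcp_pos: [0.4777, -0.2896, 0.0243]
tool_rot: [-0.003, -0.063, 0.998, -0.0]
ft_force: [0.1, -0.9, 0.7]
finger_gap: 0.526
```

```bash
python3 -m handwheel '[{"rotation":[0,0,0],"travel":[0,0,0],"gripper":0.2},{"rotation":[0,0,0],"travel":[0,0,0],"gripper":0.4},{"rotation":[0,0,0],"travel":[0,0,0],"gripper":1},{"rotation":[0,0,0],"travel":[0,0,0],"gripper":1},{"rotation":[0,0,0],"travel":[0,0,0],"gripper":1},{"rotation":[0,0,0],"travel":[0,0,-10],"gripper":1},{"rotation":[0,0,0],"travel":[0,0,-20],"gripper":1},{"rotation":[0,0,0],"travel":[0,0,-30],"gripper":1},{"rotation":[0,0,0],"travel":[0,0,-30],"gripper":1},{"rotation":[0,0,0],"travel":[0,0,-30],"gripper":1}]'
python3 -m handwheel '[{"rotation":[0,0,0],"travel":[0,0,-30],"gripper":1},{"rotation":[0,0,0],"travel":[0,0,-30],"gripper":1},{"rotation":[0,0,0],"travel":[0,0,-20],"gripper":1},{"rotation":[0,0,0],"travel":[0,0,0],"gripper":1},{"rotation":[0,0,0],"travel":[0,0,0],"gripper":1}]'
python3 -c "
from h import *
s=st()
f=grab_frame('wrist'); cv2.imwrite('pics/w10.png',f['pixels'])
f=grab_frame('scene'); cv2.imwrite('pics/s10.png',f['pixels'])"
```

```text
time_s: 13.58
tcp_pos: [0.4782, -0.2893, 0.1464]
tool_rot: [-0.003, -0.063, 0.998, -0.0]
ft_force: [0.7, -0.3, 0.0]
finger_gap: 1.001
time_s: 14.0
tcp_pos: [0.4795, -0.2898, 0.2264]
tool_rot: [-0.002, -0.063, 0.998, -0.001]
ft_force: [-0.5, -0.4, -0.4]
finger_gap: 1.0
t 14.0 tcp [ 0.4795 -0.2898  0.2264] trough [-199.6 -377.3  231.9] F [-0.5 -0.4 -0.4] gap 1.0 relrot->TGT [-15.08   1.08  -9.76]
```

View pics/w10.png

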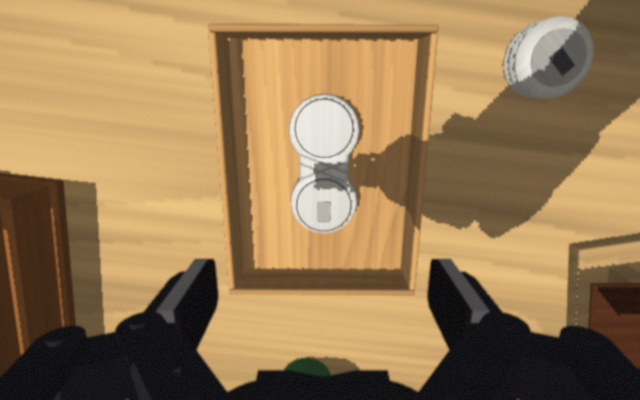

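View pics/s10.png

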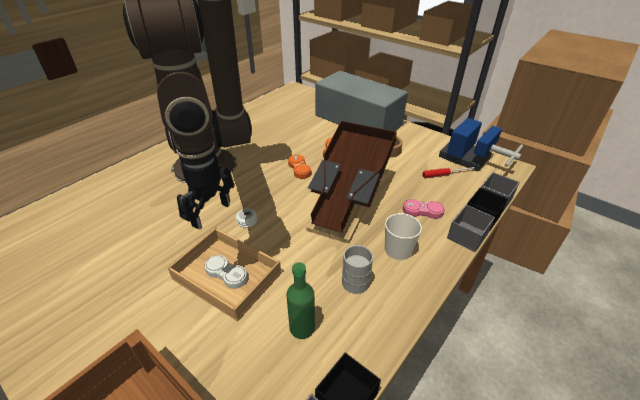

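The can lies flat in the tray's middle: wrist view (325,165), scene view (225,270). The bottle, tub, tin, puck and look-alikes are at the same pixels as before, and the gripper is clear. Handing in.

```bash
python3 -c "
from rig import job_done
print(job_done())"
```

```text
the job is handed in; nothing more can be done
None
```

The flattened can is out of the chute and lying flat in the middle of the wooden tray. I handed the job in at about 14 s of the 64 s allowed.

- **Pushing:** I put the closed fingers down through the slot and pushed the can's waist up the chute. Its centre ended at about y +92 mm, well clear of the strips' end at +20 mm.
- **Moving:** I gripped it across the waist with 30 N, lifted it square to the floor, levelled it and set it down in the tray. The gap read 45 mm against the 46 mm waist. I then opened the gripper and backed off.
- **Last checks:** The wrist and scene pictures show the can flat inside the tray, with the gripper clear and about 0.20 m above. By eye, the bottle, tub, tin, puck and the orange and pink look-alikes are where they started. Every force reading between moves stayed under about 3 N.
- **Disagreement:** My marked corners of the chute from the top and scene cameras left errors of up to 7 mm at the low end. The wrist view agreed to within about 4 mm at the strips, close enough for this job.

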